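Free the jack pawl with a screwdriver and let the load down

TASK

The bench transformer stands raised on the ratchet jack. Take the red-handled screwdriver, put its blade in from the front under the red pawl, ease the pawl up clear of the toothed rack and hold it there gently, not forced against its stop, until the load has sunk all the way down; then draw the screwdriver out and lay it flat on the bench, not dropped and not touching the jack. Keep hand and arm off the jack and its load, and leave the other things on the bench where they are.

Things in the scene. Friction and masses are not known exactly. Their poses are not given: they have to be found in the camera images.
- jack: Ratchet jack, fixed on the bench: dark base 165x180x12, steel post, grey ratchet head with toothed rack, platform with the grey transformer (140 high). Origin: underside of the base, below the middle of the rack; x points from its open front to its back, y left, z up. Base spans x -48..+118, y -98..+82; platform x -28..+114, y +-73, underside 138..158 above the bench when down.
- lift (a joint): Height of the platform above its bottom stop, m: 0 is all the way down, about 0.065 at the start. Once the pawl is off the teeth the load sinks by itself, slowed by a damper to 15 to 21 mm/s; if the pawl is let go too soon it catches on the next tooth (18 mm apart).
- pawl_mid (a point): Point fixed to the base at the nominal height of the red pawl's flat underside, half-way along the part to lift and through its thickness (axes as the jack's). The real underside lies up to 10 mm above or below it: the ratchet head is clamped on its post at a height that is not measured and must be felt. Free from the front; 35 or more free below; the head's back plate is 12 behind it.
- driver_grip (a point): Screwdriver with red handle, 210 long: point to grip it, on its axis in the thick handle, 12.5 above its underside. Axes: +y to the handle's end, -y to the blade, z up as it lies. Handle 26 wide, 25 high, from y -15 to +79; shaft 8x8 from there to the tip at y -131, its axis 1.5 above the grip point. 90 g.
- driver_tip (a point): End of the screwdriver's blade, on the axis of the 8 mm shaft; axes as driver_grip.
- driver: The same screwdriver; origin in the middle of its length on its underside.
- torch: Black torch with red ring, 36x137x36, lying; leave alone. Origin under its middle.
- masking_tape: Roll of masking tape, 98 across, 25 high, lying flat; leave alone. Origin under its middle.
- sanding_pads: Stack of pale sanding pads 81x107x25; leave alone. Origin under its middle.
- pawl_pin (a point): Nominal place of the pawl's pivot pin (really up to 10 mm up or down, as the pawl), 31 right of pawl_mid. The pawl's underside runs level from there 38 to the left, 7 below the pin, 14 thick (jack x -7..+7). Lifted 27 left of the pin it takes 2 to 5 N, springs back when let go, clears the teeth after 4 to 5 mm and meets its hard stop about 1 mm further on. Over 9 N would bend it.

How it is judged:
By the outcome, as a careful person would: the job done as asked, in the order asked, and still so for the second after the job is handed in, with the robot touching nothing.
It also fails if it takes over 64 s, if anything falls off the work surface, if the arm or the gripper's body presses on something with over 40 N, if the wrist force passes 120 N, or if a joint passes its speed limit or range.

ROBOT

A 7-joint arm with a two-finger parallel gripper is mounted at the origin on a cart in front of the work surface, level with it; the furniture and walls round the work are solid. World frame = base frame: x ahead of the robot, y to its left, z up, the work surface at z = 0. Lengths are in m, angles in rad, forces in N, time in s.
With the tool pointing down it reaches from about 0.4 to 0.85 m from the base axis. Payload 10.4 kg.
Tool frame: the origin (TCP) lies midway between the tips of the shut fingers; the grasp point (between the pads) lies 19 mm behind it; z points along the fingers, x is the direction in which the jaws open and shut, and the axes are right-handed (so a half turn about z gives the same grasp; the last joint's range is limited). The gripper opens to 87 mm and grips with 3 to 60 N. Pads are 19 mm wide; open, the fingers measure 117 mm over their backs; the gripper's body (75 mm by 190 mm) begins 51 mm behind the grasp point.
Start: joints at [1.234, 0.332, -0.065, 1.46, 0.022, 1.35, -0.088], TCP at [0.193, -0.594, 0.223] pointing down, gripper open.
Joint ranges: [-2.6, 2.6], [-0.5, 2.12], [-1.47, 1.34], [0.16, 2.42], [-1.27, 4.41], [0.06, 2.06], [-2.6, 2.6]. Speed limits (rad/s): [2.22, 2.22, 2.79, 2.79, 3.14, 3.14, 3.14].

INTERFACE

Orientations are given as a unit quaternion [x, y, z, w].
In Python, from bench import r gives the robot as it stands. The module is installed in compiled form; this text tells all that it offers.
- The arm moves only by the tool play_rows, never from a script. Its argument "commands" is a list of rows, each a list of 7 numbers: the shift along the world's x, y, z in cm, then the turn, a rotation vector about the world's x, y, z in rad, then the finger opening in cm, from 0 to 8.7. A call has 1 to 20 rows; each row shifts and turns the commanded pose from where the row before left it; what a row does not reach is not made up. A row lasts 1/8 s, in which the tool goes at most 62.5 mm and 10.7 degrees, less where a joint would pass 70% of its speed; a pose out of reach is approached as far as the arm can. A call is refused whole if a number of a shift passes 6.25 or a number of a turn 0.188, either way. A call with a gripper value outside its range is refused whole. The fingers move at their own pace and stop on an object; "grip_force" is the grip in N (left out, the last holds). Time passes only in rows, so rows that do not move let the fingers close. It gives the time, the measured TCP pose, the force and the opening at its end, in the units of the state.
- r.read_state(): the state, without advancing time (a new reading comes with each control period).
- r.camera(name): name is "side" or "top"; returns a dict with "img" (400x640x3 uint8, red, green, blue), "K" (3x3 intrinsics, pixels), "camera_from_world" (4x4, takes a point from world to camera coordinates). Camera axes: x right, y down, z forward; pixel columns grow to the right and rows downward; lengths in m; the calibration is good to about 2 mm. A picture is of the moment at which its call begins. There is no depth.
- r.close_job(): hands the job in, once; it reports no verdict.
The state is a dict: "time": time; "joint_positions": joint angles; "joint_vel": joint speeds; "joint_torque": joint torques, N m; "ee_pos": TCP position; "eef_rot": TCP orientation; "ft_force": force on the tool from outside, world axes, zero at the start; "torque": the same for the moment, N m; "width": finger opening in m.
Only numpy, scipy, OpenCV 4.12 (cv2) and the standard library are available. Lean on these libraries where they do the work, as an engineer would, in place of code of your own. Each camera call takes 0.05 s, during which the arm holds its last target. There are 200 camera calls.

## Working session

There is one attempt and no reset: what is moved stays moved. The work goes in short steps, Python scripts to look and compute and a tool call to move; the robot and the scene stay as the last step left them, time stands still between calls to the robot, and variables do not carry over. Pictures are saved under pics/ and viewed, about 8 in all and at most 12, crops included, and the job is handed in when it is done.

Besides the shell and the picture viewer there is one more tool, called after "Request:" by a JSON object that holds its "fn" and its "kwargs", one argument or row to a line. play_rows: Moves the arm, as the interface text tells. Its arguments: {"type":"object","properties":{"commands":{"type":"array","items":{"type":"array","items":{"type":"number"}}},"grip_force":{"type":"number"}},"required":["commands"]}

```bash
mkdir -p pics; cat > h.py <<'E'
import numpy as np, cv2
from bench import r
def snap(n,f):
    c=r.camera(n); cv2.imwrite(f'pics/{f}.png',c['img'][:,:,::-1]); np.savez(f'pics/{f}.npz',**c); return c
def load(f): return np.load(f'pics/{f}.npz')
def ray(c,uv):
    T=c['camera_from_world']; R=T[:3,:3]; o=-R.T@T[:3,3]
    d=R.T@np.linalg.solve(c['K'],[uv[0],uv[1],1.]); return o,d/np.linalg.norm(d)
def onz(c,uv,z):
    o,d=ray(c,uv); return o+d*(z-o[2])/d[2]
def proj(c,p):
    T=c['camera_from_world']; q=c['K']@(T[:3,:3]@np.array(p)+T[:3,3]); return q[:2]/q[2]
def tri(c1,u1,c2,u2):
    o1,d1=ray(c1,u1);o2,d2=ray(c2,u2)
    s=np.linalg.lstsq(np.c_[d1,-d2],o2-o1,rcond=None)[0]
    a,b=o1+d1*s[0],o2+d2*s[1]; return (a+b)/2,np.linalg.norm(a-b)
E
python3 - <<'E'
from h import *
a=snap('side','s0');b=snap('top','t0')
for c in(a,b):
    T=c['camera_from_world'];print(-T[:3,:3].T@T[:3,3],T[2,:3],c['K'][0,0])
s=r.read_state();print(s['time'],s['ee_pos'],s['eef_rot'],s['ft_force'],s['width'])
E
```

```text
[ 0.08005953 -1.61482183  0.79941455] [ 0.23986638  0.88080125 -0.40823189] 517.8985735216085
[ 0.06192055 -0.00316246  0.94651771] [ 0.43280896 -0.06177206 -0.89936679] 375.3910284418714
0.1 [ 0.19281433 -0.5941483   0.22182298] [ 8.08916578e-01 -5.87923085e-01 -5.41300672e-04 -3.49524801e-04] [0.74065897 0.25275013 0.42118135] 0.0872664009327225
```

View pics/s0.png

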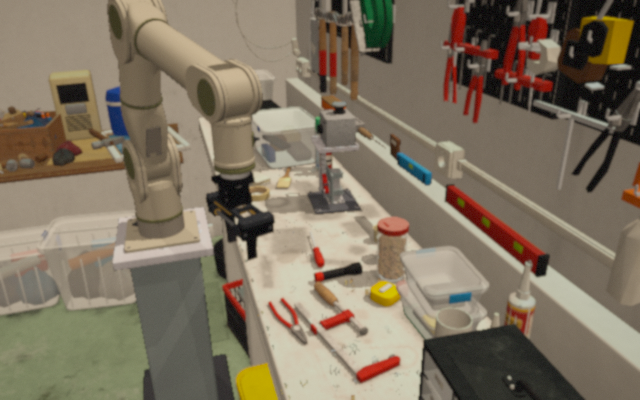

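View pics/t0.png

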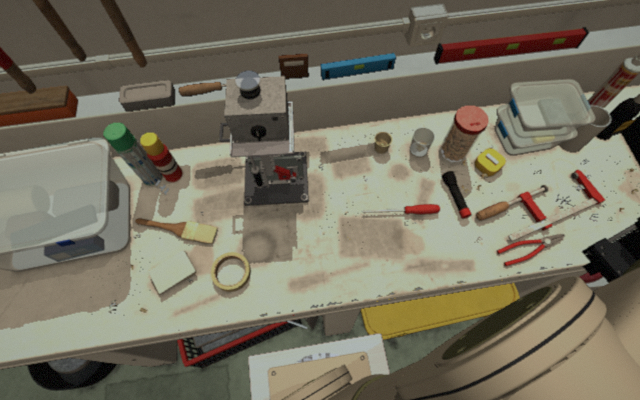

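Side view: the jack is at about (333,200), the screwdriver at about (317,250), with the arm at the left. Top view: the red driver handle is at (422,210) with its tip near (363,213). The jack base spans (245..308,155..203), the pawl is near (284,172), the torch is at (456,194), and the jack front faces the robot. Next I'll zoom in.

```bash
python3 - <<'E'
from h import *
a=load('s0');b=load('t0')
A=cv2.resize(a['img'][90:220,280:380,::-1],None,fx=4,fy=4,interpolation=cv2.INTER_CUBIC)
B=cv2.resize(b['img'][140:220,230:320,::-1],None,fx=4.4,fy=4.4,interpolation=cv2.INTER_CUBIC)
C=np.zeros((600,800,3),np.uint8);C[:520,:400]=A;C[:352,400:796]=B
D=cv2.resize(b['img'][190:230,350:450,::-1],None,fx=4,fy=4,interpolation=cv2.INTER_CUBIC);C[360:520,400:800]=D
cv2.imwrite('pics/z0.png',C)
# driver handle
im=b['img'].astype(int); m=((im[:,:,0]>110)&(im[:,:,1]<70)).astype(np.uint8)
n,l,s,ce=cv2.connectedComponentsWithStats(m)
for i in range(1,n):
    if s[i,4]>15: print(s[i],ce[i],onz(b,ce[i],0.0125))
i=l[210,422]; print(i)
if i:
    p=np.argwhere(l==i)[:,::-1]; P=np.array([onz(b,q,0.014)[:2] for q in p]); c0=P.mean(0); w,v=np.linalg.eigh(np.cov((P-c0).T)); print(c0,v[:,1],np.ptp((P-c0)@v,axis=0))
print('tip',onz(b,(363,213),.014),'corners',[onz(b,q,.012)[:2].round(3) for q in [(245,203),(308,202),(308,154),(246,156)]])
E
```

```text
[516  36   9   4  18] [519.44444444  37.77777778] [ 1.02188942 -0.85771273  0.0125    ]
[470 123  10   3  17] [474.29411765 123.64705882] [ 0.69396193 -0.57851159  0.0125    ]
[576 170  28  32 217] [589.92626728 187.02764977] [ 0.43054178 -0.82210159  0.0125    ]
[520 192  26  28 208] [532.32211538 205.07692308] [ 0.40394224 -0.64149415  0.0125    ]
[405 205  35   7 210] [422.36190476 208.18095238] [ 0.44408583 -0.34278885  0.0125    ]
[461 208  10   8  54] [465.33333333 211.5       ] [ 0.41535896 -0.45499433  0.0125    ]
[498 240  43  13 142] [518.28873239 244.41549296] [ 0.30251504 -0.55984172  0.0125    ]
[505 244  40  22 167] [526.2994012  255.62874251] [ 0.27035232 -0.56829448  0.0125    ]
[178 322 106  44 355] [222.67605634 344.70704225] [0.18009988 0.21441288 0.0125    ]
36
[ 0.44348397 -0.34225151] [0.11723241 0.99310451] [0.01998786 0.09279498]
tip [ 0.45588143 -0.17953151  0.014     ] corners [array([0.54 , 0.135]), array([ 0.514, -0.037]), array([ 0.67, -0.06]), array([0.693, 0.121])]
```

View pics/z0.png

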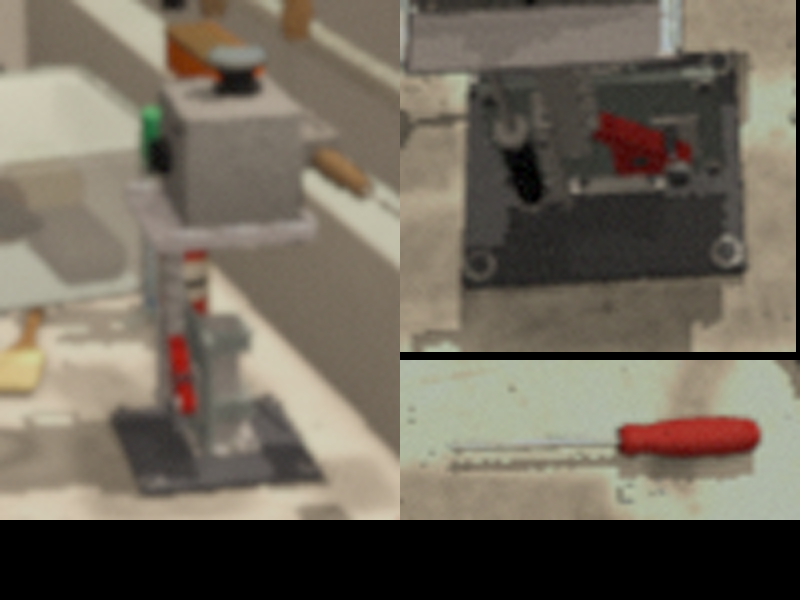

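The zoom shows the jack base corners at top-image pixels of about (245.9,155.9), (307.7,152.5), (308.4,201.4) and (245.2,205.2). The red pawl spans roughly (275..297,165..180). The driver lies with its handle on the right and its tip at (362.5,211.8).

```bash
python3 - <<'E'
from h import *
a=load('s0');b=load('t0')
im=b['img'].astype(int)
m=(im.max(2)<95).astype(np.uint8); 
# edge-based refine: fit lines to base outline by mask boundary
sub=im[140:220,230:320].max(2)
left=[];right=[];bot=[]
g=cv2.GaussianBlur(im.mean(2).astype(np.float32),(0,0),.7)
def edge(line,sgn):
    d=np.diff(line)*sgn;i=int(np.argmax(d)); 
    if 0<i<len(d)-1:
        q=(d[i-1]-d[i+1])/(2*(d[i-1]-2*d[i]+d[i+1])) if d[i-1]-2*d[i]+d[i+1] else 0
        return i+.5+q
    return i+.5
for v in range(165,200):
    right.append((301+edge(g[v,301:315],1),v)); left.append((239+edge(g[v,239:252],-1),v))
for u in range(252,302): bot.append((u,197+edge(g[197:212,u],1)))
top=[(u,147+edge(g[147:161,u],-1)) for u in range(294,306)]
W={k:np.array([onz(b,q,.012 if k!='bot' else 0.0)[:2] for q in e]) for k,e in dict(left=left,right=right,bot=bot,top=top).items()}
for k,P in W.items():
    vx,vy,x0,y0=cv2.fitLine(P.astype(np.float32),cv2.DIST_HUBER,0,.001,.001).ravel(); print(k,np.degrees(np.arctan2(vy,vx)),x0,y0)
# fit: yaw,x,y
from scipy.optimize import least_squares
def res(p):
    c,s=np.cos(p[2]),np.sin(p[2]);o=[]
    for k,P in W.items():
        d=P-p[:2];x=d@[c,s];y=d@[-s,c]
        o.append(dict(left=y-.082,right=y+.098,bot=x+.048,top=x-.118)[k])
    return np.concatenate(o)
f=least_squares(res,[.58,.05,-.15],loss='soft_l1',f_scale=.001);p=f.x;print('jack',p,np.degrees(p[2]))
r0=res(p);i=0
for k in W: print(k,np.median(r0[i:i+len(W[k])]));i+=len(W[k])
np.save('jack.npy',p)
# pawl red pixels on plane xj=-.007
c,s=np.cos(p[2]),np.sin(p[2]);n=np.array([c,s,0])
def onpl(cam,uv,xj):
    o,d=ray(cam,uv);t=(xj-(o-[p[0],p[1],0])@n)/(d@n);q=o+d*t-[p[0],p[1],0];return np.array([q@[-s,c,0],q[2]])*1000
red=((im[:,:,0]-im[:,:,1:].max(2))>40)
for v in range(160,185):
    u=np.where(red[v,268:304])[0]+268
    if len(u): print(v,u.min(),u.max(),onpl(b,(u.min()-.5,v),-.007).round(1),onpl(b,(u.max()+.5,v+.0),-.007).round(1))
ia=a['img'].astype(int); ra=((ia[:,:,0]-ia[:,:,1:].max(2))>40)
for v in range(150,200):
    u=np.where(ra[v,310:345])[0]+310
    if len(u): print('s',v,u.min(),u.max(),onpl(a,((u.min()-.5),v),-.007).round(1))
for q in [(363,212),(362,211.5)]:
    t=onz(b,q,.014);h=np.array([.4435,-.3423]);d=t[:2]-h;print(t,np.linalg.norm(d),np.degrees(np.arctan2(d[1],d[0])))
E
```

```text
left -5.5995884 0.6128568 0.13188396
right -6.299731 0.5831654 -0.04586107
bot 84.517876 0.5278285 0.038602572
top 82.049324 0.68314147 -0.036088884
jack [ 0.57724905  0.05344504 -0.10745019] -6.156442324875421
left -7.917258086603818e-06
right -3.0207023185263582e-05
bot 0.0003803203040390543
top -0.003133792232647488
166 276 277 [-20.8 134.7] [-25.8 134.3]
167 276 281 [-20.3 129.9] [-35.3 128.5]
168 276 284 [-19.7 125.1] [-42.4 122.9]
169 275 286 [-16.7 120.4] [-47.1 117.5]
170 274 289 [-13.5 115.7] [-54.3 111.7]
171 275 289 [-15.5 110.5] [-53.9 106.7]
172 277 293 [-20. 105.] [-63.9 100.6]
173 278 295 [-22.1  99.6] [-68.7  95. ]
174 279 295 [-24.1  94.2] [-68.4  89.8]
175 279 295 [-23.5  89. ] [-68.   84.5]
176 279 295 [-23.   83.8] [-67.7  79.3]
177 279 289 [-22.4  78.5] [-51.4  75.6]
178 279 288 [-21.9  73.2] [-48.3  70.5]
179 280 280 [-23.9  67.5] [-26.6  67.3]
s 153 326 330 [-83.5 221.4]
s 154 326 330 [-83.3 217.8]
s 155 327 328 [-101.1  220.3]
s 165 328 330 [-116.9  190.5]
s 166 328 331 [-116.8  186.8]
s 167 329 330 [-134.   189.7]
s 174 322 325 [ -1.4 113.6]
s 175 322 326 [ -1.1 109.7]
s 176 322 326 [ -0.8 105.7]
s 177 322 326 [ -0.5 101.6]
s 178 322 327 [-0.1 97.6]
s 179 322 327 [ 0.2 93.6]
s 180 322 327 [ 0.5 89.6]
s 181 322 327 [ 0.8 85.5]
s 182 323 327 [-19.2  89.6]
s 183 323 327 [-18.9  85.6]
s 184 324 326 [-38.4  89.7]
s 185 324 327 [-38.2  85.7]
s 186 324 327 [-37.9  81.8]
s 187 323 328 [-17.7  69.5]
s 188 324 328 [-37.4  73.8]
s 189 324 328 [-37.1  69.8]
s 190 325 328 [-56.4  74. ]
s 191 325 328 [-56.1  70.1]
s 192 325 328 [-55.9  66.1]
s 193 326 327 [-74.8  70.3]
[ 0.45879785 -0.18015807  0.014     ] 0.16286199309201455 84.61018469065027
[ 0.46070437 -0.17778908  0.014     ] 0.16540807928469925 84.02977221362995
```

Request:
{"fn": "play_rows", "kwargs": {
  "commands": [
    [2.54,2.84,-1.4,0,0,0.115,8.0],
    [2.54,2.84,-1.4,0,0,0.115,8.0],
    [2.54,2.84,-1.4,0,0,0.115,8.0],
    [2.54,2.84,-1.4,0,0,0.115,8.0],
    [2.54,2.84,-1.4,0,0,0.115,8.0],
    [2.54,2.84,-1.4,0,0,0.115,8.0],
    [2.54,2.84,-1.4,0,0,0.115,7.0],
    [2.54,2.84,-1.4,0,0,0.115,7.0],
    [2.54,2.84,-1.4,0,0,0.115,7.0],
    [2.54,2.84,-1.4,0,0,0.115,7.0],
    [0,0,0,0,0,0,7],
    [0,0,0,0,0,0,7]
  ],
  "grip_force": 60
}}

```text
time: 1.6
ee_pos: [0.4467, -0.3107, 0.0824]
eef_rot: [0.999, -0.054, -0.0, 0.0]
ft_force: [0.2, -0.7, 0.4]
width: 0.0704
```

```bash
cat >> h.py <<'E'
def st():
    s=r.read_state(); x,y,z,w=s['eef_rot']
    from scipy.spatial.transform import Rotation as R
    M=R.from_quat([x,y,z,w]).as_matrix()
    print('t',round(s['time'],2),'pos',(s['ee_pos']*1000).round(1),'yaw',np.degrees(np.arctan2(M[1,0],M[0,0])).round(2),'z',M[:,2].round(3),'F',s['ft_force'].round(2),'T',s['torque'].round(2),'w',round(s['width']*1000,1),'j',s['joint_positions'].round(2))
    return s,M
E
python3 - <<'E'
from h import *
st(); c=snap('top','t1'); cv2.imwrite('pics/z1.png',cv2.resize(c['img'][150:290,320:520,::-1],None,fx=4,fy=4,interpolation=cv2.INTER_CUBIC))
E
```

```text
t 1.6 pos [ 446.7 -310.7   82.4] yaw -6.15 z [-0. -0. -1.] F [ 0.24 -0.71  0.37] T [-0.07 -0.09 -0.03] w 70.4 j [ 0.89  0.31 -0.43  1.82  0.15  1.04  0.3 ]
```

View pics/z1.png

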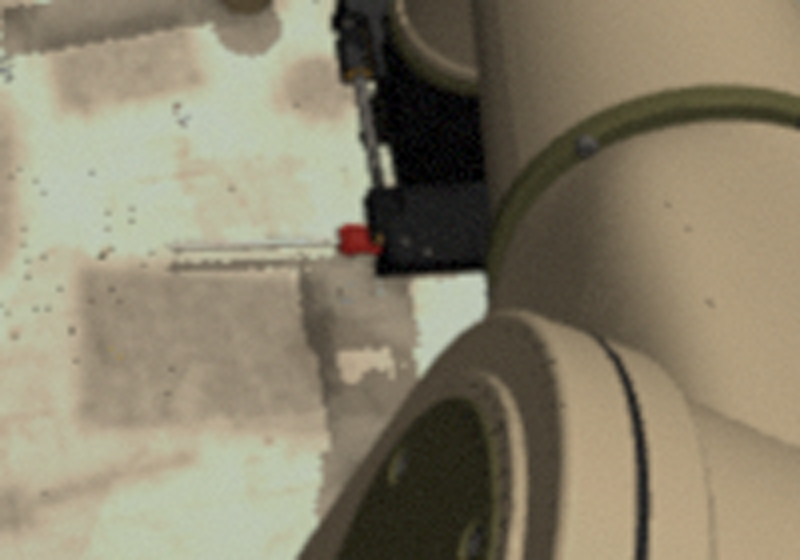

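The open fingers straddle the handle (red at zoom (358,240)), and the tip at zoom (170,245) hasn't moved. I'll lower and grip.

Request:
{"fn": "play_rows", "kwargs": {
  "commands": [
    [0,0,-2.0,0,0,0,7],
    [0,0,-2.0,0,0,0,6],
    [0,0,-2.0,0,0,0,6],
    [0,0,-1.2,0,0,0,6],
    [0,0,-0.6,0,0,0,5],
    [0,0,0,0,0,0,4],
    [0,0,0,0,0,0,3],
    [0,0,0,0,0,0,2],
    [0,0,0,0,0,0,1.5],
    [0,0,0,0,0,0,1.5],
    [0,0,0,0,0,0,1.5],
    [0,0,0,0,0,0,1.5]
  ],
  "grip_force": 60
}}

```text
time: 3.15
ee_pos: [0.4472, -0.3107, 0.005]
eef_rot: [0.999, -0.053, 0.0, 0.0]
ft_force: [-1.4, 0.6, 5.9]
width: 0.025
```

```bash
python3 - <<'E'
from h import *
st()
E
```

```text
t 3.15 pos [ 447.2 -310.7    5. ] yaw -6.13 z [ 0. -0. -1.] F [-1.35  0.61  5.9 ] T [0.08 0.24 0.04] w 25.0 j [ 0.87  0.42 -0.4   1.87  0.21  0.89  0.26]
```

Request:
{"fn": "play_rows", "kwargs": {
  "commands": [
    [0,0,1.0,0,0,0,1.5],
    [0,0,3.0,0,0,0,1.5],
    [0,0,3.0,0,0,0,1.5],
    [0,0,3.0,0,0,0,1.5],
    [-0.8,0.5,0,0,0,-0.1571,1.5],
    [-0.8,0.5,0,0,0,-0.1571,1.5],
    [-0.8,0.5,0,0,0,-0.1571,1.5],
    [-0.8,0.5,0,0,0,-0.1571,1.5],
    [-0.8,0.5,0,0,0,-0.1571,1.5],
    [-0.7,0.5,0,0,0,-0.1571,1.5],
    [0,1,0,0,0,-0.1571,1.5],
    [0,1,0,0,0,-0.1571,1.5],
    [0,1,0,0,0,-0.1571,1.5],
    [0,1,0,0,0,-0.1571,1.5],
    [0,2,0,0,0,0,1.5],
    [0,3,0,0,0,0,1.5],
    [0,2,0,0,0,0,1.5],
    [0,1,0,0,0,0,1.5],
    [0,0,0,0,0,0,1.5]
  ]
}}

```text
time: 5.52
ee_pos: [0.4, -0.16, 0.1048]
eef_rot: [-0.669, 0.743, -0.0, -0.0]
ft_force: [-0.1, -0.8, -1.1]
width: 0.0251
```

```bash
python3 - <<'E'
from h import *
st(); c=snap('top','t2'); cv2.imwrite('pics/z2.png',cv2.resize(c['img'][130:280,230:430,::-1],None,fx=4,fy=4,interpolation=cv2.INTER_CUBIC))
E
```

```text
t 5.53 pos [ 400.  -160.   104.8] yaw -95.98 z [ 0. -0. -1.] F [-0.05 -0.83 -1.11] T [0.01 0.   0.  ] w 25.1 j [ 0.67  0.04 -0.4   2.07  0.02  1.04 -1.41]
```

View pics/z2.png

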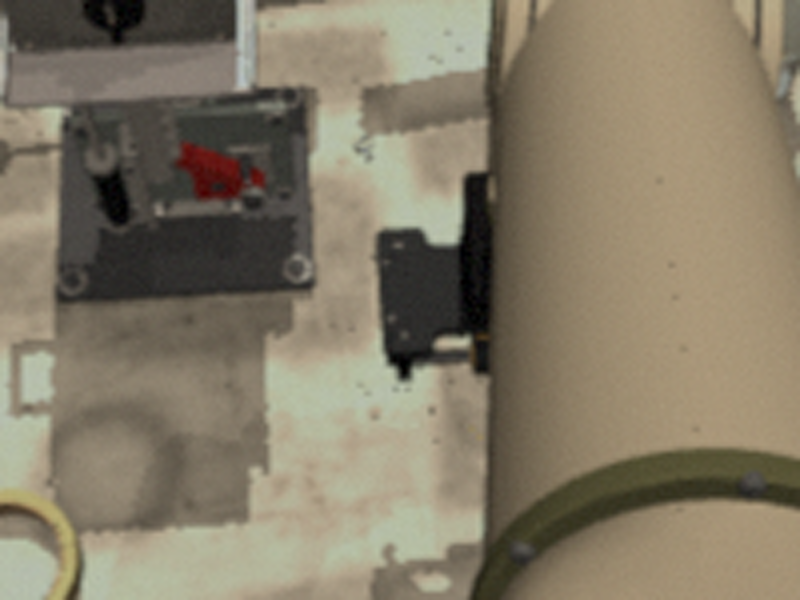

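The jack is unchanged and the arm hides the driver from the top camera. A force of about -1 N confirms it is held. I'll move in front of the pawl.

Request:
{"fn": "play_rows", "kwargs": {
  "commands": [
    [0,2,0,0,0,0,1.5],
    [0,3.5,0,0,0,0,1.5],
    [0,3.5,0,0,0,0,1.5],
    [0.2,3.5,0,0,0,0,1.5],
    [0,3.5,0,0,0,0,1.5],
    [0,2.5,-0.5,0,0,0,1.5],
    [0,1.5,-1,0,0,0,1.5],
    [0,0,-2,0,0,0,1.5],
    [0,0,-2,0,0,0,1.5],
    [0,0,-0.9,0,0,0,1.5],
    [0,0,0,0,0,0,1.5],
    [0,0,0,0,0,0,1.5]
  ]
}}

```text
time: 7.08
ee_pos: [0.4025, 0.0394, 0.0412]
eef_rot: [-0.668, 0.744, -0.0, 0.0]
ft_force: [-0.3, 0.2, -0.5]
width: 0.0247
```

```bash
python3 - <<'E'
from h import *
st(); c=snap('top','t3');d=snap('side','s3')
C=np.zeros((560,800,3),np.uint8)
C[:,:400]=cv2.resize(c['img'][130:270,230:330,::-1],None,fx=4,fy=4,interpolation=cv2.INTER_CUBIC)
C[:,400:]=cv2.resize(d['img'][100:240,260:360,::-1],None,fx=4,fy=4,interpolation=cv2.INTER_CUBIC)
cv2.imwrite('pics/z3.png',C)
E
```

```text
t 7.08 pos [402.5  39.4  41.2] yaw -96.16 z [ 0.001 -0.    -1.   ] F [-0.35  0.2  -0.54] T [ 0.04  0.01 -0.01] w 24.7 j [ 0.43  0.1  -0.65  2.18  0.08  0.88 -1.95]
```

View pics/z3.png

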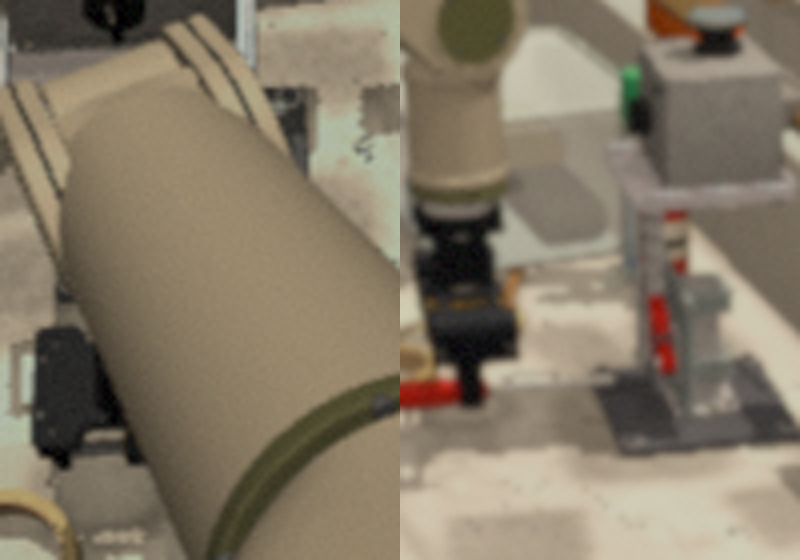

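The side zoom shows the shaft level from (487,385) to about (620,378), pointing at the red pawl at (658..668,300..372). The arm is clear of the load. A quick numeric check comes next.

```bash
python3 - <<'E'
from h import *
d=load('s3');p=np.load('jack.npy');c,s=np.cos(p[2]),np.sin(p[2])
J=lambda x,y,z:np.array([p[0]+c*x-s*y,p[1]+s*x+c*y,z])
st()
tip=np.array([.4025+.1302,.0394-.0141,.050]);e=tip-[p[0],p[1],0];print('tip jack',e@[c,s,0],e@[-s,c,0])
print('proj tip',proj(d,tip),'shaft start',proj(d,tip-.116*np.array([c,s,0])))
z=lambda u:((u-260)*4+400)
for q in [(-.007,-.023,.066),(-.007,-.061,.066),(-.007,-.032,.066),(-.048,-.098,.012),(-.048,.082,.012)]: print(q,proj(d,J(*q)))
g=d['img'].astype(int)
for u in range(284,322,4): print(u,g[188:202,u].mean(1).round().astype(int))
E
```

```text
t 7.17 pos [402.5  39.4  41.2] yaw -96.15 z [ 0.001 -0.    -1.   ] F [-0.07 -1.62 -0.77] T [-0.    0.01 -0.01] w 25.0 j [ 0.43  0.1  -0.65  2.18  0.08  0.88 -1.95]
tip jack -0.041273749123774434 -0.03276031429679908
proj tip [313.96164331 194.41567549] shaft start [281.83440691 197.23796776]
(-0.007, -0.023, 0.066) [322.78363523 188.46245885]
(-0.007, -0.061, 0.066) [324.77248877 192.58570273]
(-0.007, -0.032, 0.066) [323.24805271 189.42527814]
(-0.048, -0.098, 0.012) [315.44874956 211.84244349]
(-0.048, 0.082, 0.012) [307.32096736 191.82537071]
284 [ 23  65 128 173 190 190 186 178 158 134 121 118 120 123]
288 [ 61  94 146 179 184 176 171 164 152 136 126 124 120 119]
292 [181 185 189 190 183 176 177 168 150 132 129 132 133 134]
296 [166 170 177 179 173 170 174 166 145 131 128 127 127 125]
300 [159 162 163 165 164 161 159 151 136 121 117 115 112 113]
304 [155 153 153 156 156 153 148 138 123 114 113 111 109 108]
308 [154 151 146 133 118 117 126 120  95  81  87  93 100 106]
312 [152 149 140 125 103 106 117 106  73  55  50  57  55  59]
316 [159 152 144 126  99  77  59  53  49  47  52  58  58  58]
320 [100  99  99  90  83  76  61  55  47  52  50  51  54  53]
```

Request:
{"fn": "play_rows", "kwargs": {
  "commands": [
    [1.0,-0.107,0,0,0,0,1.5],
    [1.0,-0.107,0,0,0,0,1.5],
    [1.0,-0.107,0,0,0,0,1.5],
    [1.0,-0.107,0,0,0,0,1.5],
    [0.6,-0.064,0,0,0,0,1.5],
    [0,0,0,0,0,0,1.5],
    [0,0,0,0,0,0,1.5]
  ]
}}

```text
time: 8.05
ee_pos: [0.4476, 0.0347, 0.0405]
eef_rot: [-0.668, 0.744, 0.0, -0.0]
ft_force: [-0.0, -0.1, -1.0]
width: 0.0249
```

Request:
{"fn": "play_rows", "kwargs": {
  "commands": [
    [0,0,0.2,0,0,0,1.5],
    [0,0,0.2,0,0,0,1.5],
    [0,0,0,0,0,0,1.5]
  ]
}}

```text
time: 8.43
ee_pos: [0.4481, 0.0346, 0.0449]
eef_rot: [-0.668, 0.744, -0.0, 0.0]
ft_force: [0.2, 0.3, -0.7]
width: 0.0248
```

```bash
python3 - <<'E'
from h import *
st()
E
```

```text
t 8.43 pos [448.1  34.6  44.9] yaw -96.14 z [ 0.001 -0.    -1.   ] F [ 0.15  0.32 -0.73] T [ 0.06 -0.03  0.  ] w 24.8 j [ 0.41  0.2  -0.63  2.07  0.14  0.91 -1.97]
```

Request:
{"fn": "play_rows", "kwargs": {
  "commands": [
    [0,0,0.15,0,0,0,1.5],
    [0,0,0.15,0,0,0,1.5],
    [0,0,0,0,0,0,1.5]
  ]
}}

```text
time: 8.8
ee_pos: [0.448, 0.0346, 0.0477]
eef_rot: [-0.668, 0.744, -0.0, 0.0]
ft_force: [-0.0, -0.5, -1.0]
width: 0.0245
```

Request:
{"fn": "play_rows", "kwargs": {
  "commands": [
    [0,0,0.1,0,0,0,1.5],
    [0,0,0,0,0,0,1.5]
  ]
}}

```text
time: 9.05
ee_pos: [0.448, 0.0346, 0.0486]
eef_rot: [-0.668, 0.744, -0.0, 0.0]
ft_force: [0.6, -0.5, -1.6]
width: 0.0246
```

Request:
{"fn": "play_rows", "kwargs": {
  "commands": [
    [0,0,0.1,0,0,0,1.5],
    [0,0,0,0,0,0,1.5]
  ]
}}

```text
time: 9.3
ee_pos: [0.448, 0.0346, 0.0496]
eef_rot: [-0.668, 0.744, -0.0, 0.0]
ft_force: [-0.3, 0.6, -0.4]
width: 0.0245
```

```bash
python3 - <<'E'
from h import *
st()
E
```

```text
t 9.3 pos [448.   34.6  49.6] yaw -96.14 z [ 0. -0. -1.] F [-0.27  0.61 -0.35] T [-0.    0.02 -0.  ] w 24.5 j [ 0.41  0.19 -0.63  2.07  0.14  0.93 -1.97]
```

Request:
{"fn": "play_rows", "kwargs": {
  "commands": [
    [0,0,0.1,0,0,0,1.5],
    [0,0,0,0,0,0,1.5]
  ]
}}

```text
time: 9.55
ee_pos: [0.448, 0.0346, 0.0506]
eef_rot: [-0.668, 0.744, -0.0, 0.0]
ft_force: [-0.5, 0.2, -1.1]
width: 0.0247
```

Request:
{"fn": "play_rows", "kwargs": {
  "commands": [
    [0,0,0.1,0,0,0,1.5],
    [0,0,0,0,0,0,1.5]
  ]
}}

```text
time: 9.8
ee_pos: [0.448, 0.0346, 0.0517]
eef_rot: [-0.668, 0.744, -0.0, 0.0]
ft_force: [-0.2, 0.5, -1.1]
width: 0.025
```

```bash
python3 - <<'E'
from h import *
st()
E
```

```text
t 9.8 pos [448.   34.6  51.7] yaw -96.14 z [ 0. -0. -1.] F [-0.21  0.46 -1.07] T [ 0.   -0.02  0.04] w 25.0 j [ 0.41  0.18 -0.63  2.07  0.13  0.93 -1.96]
```

Request:
{"fn": "play_rows", "kwargs": {
  "commands": [
    [0,0,0.1,0,0,0,1.5],
    [0,0,0,0,0,0,1.5]
  ]
}}

```text
time: 10.05
ee_pos: [0.4479, 0.0346, 0.0525]
eef_rot: [-0.668, 0.744, 0.0, -0.0]
ft_force: [1.1, 0.3, -3.7]
width: 0.0245
```

Request:
{"fn": "play_rows", "kwargs": {
  "commands": [
    [0,0,0.1,0,0,0,1.5],
    [0,0,0,0,0,0,1.5]
  ]
}}

```text
time: 10.3
ee_pos: [0.4478, 0.0346, 0.0535]
eef_rot: [-0.668, 0.744, 0.0, -0.0]
ft_force: [2.3, 0.8, -5.0]
width: 0.0247
```

```bash
python3 - <<'E'
from h import *
st()
E
```

```text
t 10.3 pos [447.8  34.6  53.5] yaw -96.14 z [-0. -0. -1.] F [ 2.34  0.78 -5.03] T [0.09 0.11 0.1 ] w 24.7 j [ 0.42  0.18 -0.63  2.07  0.13  0.93 -1.96]
```

Contact came at TCP z of about 52 mm. I'll ease up and watch the force.

Request:
{"fn": "play_rows", "kwargs": {
  "commands": [
    [0,0,0.1,0,0,0,1.5],
    [0,0,0,0,0,0,1.5]
  ]
}}

```text
time: 10.55
ee_pos: [0.4478, 0.0346, 0.0545]
eef_rot: [-0.668, 0.744, 0.0, -0.0]
ft_force: [1.5, 0.1, -5.2]
width: 0.0245
```

```bash
cat > q.py <<'E'
from h import *
import sys
st(); d=snap('side',sys.argv[1]); st(); a=load('s3')
# load motion: match transformer patch against s3
t=a['img'][100:150,310:352]; R=cv2.matchTemplate(d['img'][90:185,300:360],t,cv2.TM_CCOEFF_NORMED); _,v,_,l=cv2.minMaxLoc(R); print('load shift px',l[0]-10,l[1]-10,round(v,3))
# shaft row profile centroid per col
g=d['img'].astype(float).mean(2)
im=d['img'].astype(int); ra=(im[:,:,0]-im[:,:,1:].max(2))>40
print('pawl red rows',[ (v,int(np.where(ra[v,318:332])[0].min()+318),int(ra[v,318:332].sum())) for v in range(168,198) if ra[v,318:332].any()])
E
python3 q.py s4
```

```text
t 10.55 pos [447.8  34.6  54.5] yaw -96.14 z [-0. -0. -1.] F [ 1.51  0.09 -5.24] T [0.08 0.19 0.05] w 24.5 j [ 0.42  0.18 -0.63  2.06  0.13  0.94 -1.96]
t 10.6 pos [447.8  34.6  54.5] yaw -96.14 z [-0. -0. -1.] F [ 1.54 -0.28 -4.93] T [0.09 0.2  0.02] w 24.5 j [ 0.42  0.18 -0.63  2.06  0.13  0.94 -1.96]
load shift px 0 0 0.998
pawl red rows [(173, 324, 1), (174, 322, 4), (175, 322, 5), (176, 322, 5), (177, 322, 5), (178, 322, 6), (179, 322, 6), (180, 322, 6), (181, 322, 6), (182, 323, 5), (183, 323, 5), (184, 324, 3), (185, 324, 4), (186, 324, 4), (187, 323, 6), (188, 324, 5), (189, 324, 5), (190, 325, 4), (191, 325, 4), (192, 325, 4), (193, 326, 2)]
```

Request:
{"fn": "play_rows", "kwargs": {
  "commands": [
    [0,0,0.1,0,0,0,1.5],
    [0,0,0,0,0,0,1.5]
  ]
}}

```text
time: 10.85
ee_pos: [0.4479, 0.0347, 0.0556]
eef_rot: [-0.668, 0.744, 0.0, -0.0]
ft_force: [-0.0, 1.1, -2.4]
width: 0.0248
```

Request:
{"fn": "play_rows", "kwargs": {
  "commands": [
    [0,0,0.05,0,0,0,1.5],
    [0,0,0,0,0,0,1.5]
  ]
}}

```text
time: 11.1
ee_pos: [0.4479, 0.0348, 0.0561]
eef_rot: [-0.668, 0.744, 0.0, -0.0]
ft_force: [-0.1, 1.0, -2.8]
width: 0.0245
```

```bash
python3 q.py s5
```

```text
t 11.1 pos [447.9  34.8  56.1] yaw -96.12 z [-0. -0. -1.] F [-0.07  1.03 -2.84] T [0.36 0.39 0.16] w 24.5 j [ 0.42  0.18 -0.63  2.06  0.13  0.94 -1.96]
t 11.15 pos [447.9  34.7  56.1] yaw -96.13 z [-0. -0. -1.] F [-0.14  1.38 -4.23] T [0.35 0.45 0.19] w 24.6 j [ 0.42  0.18 -0.63  2.06  0.13  0.94 -1.96]
load shift px 0 1 0.97
pawl red rows [(173, 323, 4), (174, 322, 5), (175, 322, 5), (176, 322, 5), (177, 322, 6), (178, 322, 6), (179, 323, 5), (180, 323, 5), (181, 323, 5), (182, 323, 5), (183, 323, 5), (184, 324, 3), (185, 324, 4), (186, 324, 5), (187, 324, 5), (188, 324, 5), (189, 324, 5), (190, 325, 4), (191, 325, 4), (192, 325, 4), (193, 326, 2)]
```

The load has started to move. I'll hold here briefly and check.

Request:
{"fn": "play_rows", "kwargs": {
  "commands": [
    [0,0,0,0,0,0,1.5],
    [0,0,0,0,0,0,1.5],
    [0,0,0,0,0,0,1.5],
    [0,0,0,0,0,0,1.5],
    [0,0,0,0,0,0,1.5],
    [0,0,0,0,0,0,1.5]
  ]
}}

```text
time: 11.9
ee_pos: [0.4479, 0.0346, 0.056]
eef_rot: [-0.668, 0.744, 0.0, -0.0]
ft_force: [-0.4, 1.8, -2.9]
width: 0.0248
```

```bash
python3 q.py s6
```

```text
t 11.9 pos [447.9  34.6  56. ] yaw -96.14 z [-0. -0. -1.] F [-0.38  1.81 -2.88] T [0.46 0.5  0.25] w 24.8 j [ 0.42  0.18 -0.63  2.06  0.13  0.94 -1.96]
t 11.95 pos [447.9  34.6  56. ] yaw -96.14 z [-0. -0. -1.] F [-1.47  2.21 -3.59] T [0.42 0.55 0.17] w 24.4 j [ 0.42  0.18 -0.63  2.06  0.13  0.94 -1.96]
load shift px 0 6 0.861
pawl red rows [(173, 323, 4), (174, 322, 5), (175, 322, 5), (176, 322, 5), (177, 322, 5), (178, 322, 6), (179, 322, 6), (180, 323, 5), (181, 323, 5), (182, 323, 5), (183, 323, 5), (184, 324, 3), (185, 324, 4), (186, 324, 5), (187, 324, 5), (188, 324, 5), (189, 324, 5), (190, 325, 4), (191, 325, 4), (192, 325, 4), (193, 326, 2)]
```

Request:
{"fn": "play_rows", "kwargs": {
  "commands": [
    [0,0,0,0,0,0,1.5],
    [0,0,0,0,0,0,1.5],
    [0,0,0,0,0,0,1.5],
    [0,0,0,0,0,0,1.5],
    [0,0,0,0,0,0,1.5],
    [0,0,0,0,0,0,1.5],
    [0,0,0,0,0,0,1.5],
    [0,0,0,0,0,0,1.5],
    [0,0,0,0,0,0,1.5],
    [0,0,0,0,0,0,1.5]
  ]
}}

```text
time: 13.2
ee_pos: [0.4479, 0.0346, 0.0561]
eef_rot: [-0.668, 0.744, -0.0, -0.0]
ft_force: [-1.8, 1.8, -3.9]
width: 0.0245
```

```bash
python3 q.py s7|head -3
```

```text
t 13.2 pos [447.9  34.6  56.1] yaw -96.14 z [ 0. -0. -1.] F [-1.77  1.83 -3.85] T [0.43 0.55 0.21] w 24.5 j [ 0.42  0.18 -0.63  2.06  0.13  0.94 -1.96]
t 13.25 pos [448.   34.6  56.1] yaw -96.14 z [ 0. -0. -1.] F [-1.27  2.51 -1.92] T [0.42 0.6  0.15] w 24.7 j [ 0.42  0.18 -0.63  2.06  0.13  0.94 -1.96]
load shift px 0 13 0.735
```

Request:
{"fn": "play_rows", "kwargs": {
  "commands": [
    [0,0,0,0,0,0,1.5],
    [0,0,0,0,0,0,1.5],
    [0,0,0,0,0,0,1.5],
    [0,0,0,0,0,0,1.5],
    [0,0,0,0,0,0,1.5],
    [0,0,0,0,0,0,1.5],
    [0,0,0,0,0,0,1.5],
    [0,0,0,0,0,0,1.5],
    [0,0,0,0,0,0,1.5],
    [0,0,0,0,0,0,1.5],
    [0,0,0,0,0,0,1.5],
    [0,0,0,0,0,0,1.5],
    [0,0,0,0,0,0,1.5],
    [0,0,0,0,0,0,1.5],
    [0,0,0,0,0,0,1.5],
    [0,0,0,0,0,0,1.5]
  ]
}}

```text
time: 15.25
ee_pos: [0.448, 0.0346, 0.0561]
eef_rot: [-0.668, 0.744, -0.0, -0.0]
ft_force: [-1.3, 1.8, -3.9]
width: 0.0249
```

```bash
sed -i 's/90:185,300:360/90:215,300:360/' q.py; python3 q.py s8|head -3
```

```text
t 15.25 pos [448.   34.6  56.1] yaw -96.14 z [ 0. -0. -1.] F [-1.33  1.8  -3.86] T [0.44 0.59 0.23] w 24.9 j [ 0.42  0.18 -0.63  2.06  0.13  0.94 -1.96]
t 15.3 pos [447.9  34.6  56.1] yaw -96.14 z [-0. -0. -1.] F [-0.17  1.82 -4.45] T [0.46 0.56 0.19] w 24.6 j [ 0.42  0.18 -0.63  2.06  0.13  0.94 -1.96]
load shift px 0 18 0.718
```

Request:
{"fn": "play_rows", "kwargs": {
  "commands": [
    [0,0,0,0,0,0,1.5],
    [0,0,0,0,0,0,1.5],
    [0,0,0,0,0,0,1.5],
    [0,0,0,0,0,0,1.5],
    [0,0,0,0,0,0,1.5],
    [0,0,0,0,0,0,1.5],
    [0,0,0,0,0,0,1.5],
    [0,0,0,0,0,0,1.5]
  ]
}}

```text
time: 16.3
ee_pos: [0.4479, 0.0346, 0.0561]
eef_rot: [-0.668, 0.744, -0.0, -0.0]
ft_force: [-1.6, 1.7, -3.7]
width: 0.025
```

```bash
python3 q.py s9|head -3; python3 - <<'E'
from h import *
d=load('s9');p=np.load('jack.npy');c,s=np.cos(p[2]),np.sin(p[2])
J=lambda x,y,z:np.array([p[0]+c*x-s*y,p[1]+s*x+c*y,z])
for z in (.148,.213): print(proj(d,J(-.028,-.073,z)))
e=load('s8')['img'].astype(int);print('s8-s9 diff in load area',np.abs(e-d['img'])[105:190,305:365].mean(), 'noise',np.abs(e-d['img'])[230:400].mean())
cv2.imwrite('pics/z9.png',cv2.resize(d['img'][100:230,260:380,::-1],None,fx=4.5,fy=4.5,interpolation=cv2.INTER_CUBIC))
E
```

```text
t 16.3 pos [447.9  34.6  56.1] yaw -96.14 z [ 0. -0. -1.] F [-1.58  1.66 -3.67] T [0.45 0.53 0.19] w 25.0 j [ 0.42  0.18 -0.63  2.06  0.13  0.94 -1.96]
t 16.35 pos [447.9  34.6  56.1] yaw -96.14 z [-0. -0. -1.] F [-0.97  1.51 -3.46] T [0.43 0.6  0.22] w 24.7 j [ 0.42  0.18 -0.63  2.06  0.13  0.94 -1.96]
load shift px 0 18 0.718
[319.16959442 172.66631073]
[318.86461689 154.8201244 ]
s8-s9 diff in load area 1.24 noise 1.2195496323529411
```

View pics/z9.png

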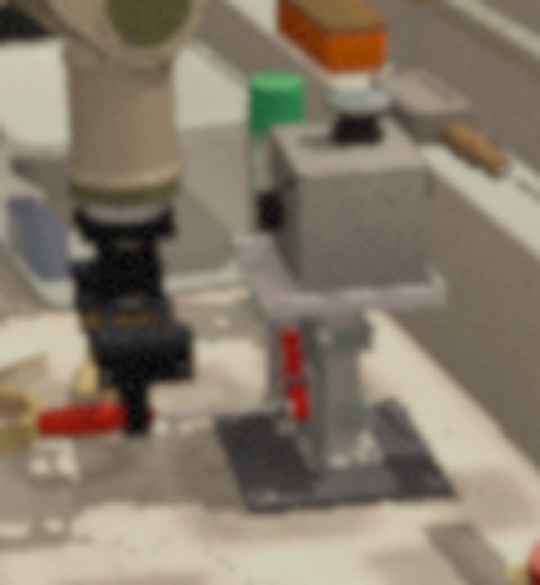

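The load is fully down: it shifted 18 px, which matches the predicted 65 mm, and s8 and s9 are identical. The platform is at zoom (240..445,240..315), and the blade is still under the pawl at (295,405). I'll lower the blade, then draw it out.

Request:
{"fn": "play_rows", "kwargs": {
  "commands": [
    [0,0,-0.2,0,0,0,1.5],
    [0,0,-0.3,0,0,0,1.5],
    [0,0,-0.4,0,0,0,1.5],
    [0,0,-0.4,0,0,0,1.5],
    [0,0,0,0,0,0,1.5],
    [-0.7,0.075,0,0,0,0,1.5],
    [-1.0,0.107,0,0,0,0,1.5],
    [-1.0,0.107,0,0,0,0,1.5],
    [-1.0,0.107,0,0,0,0,1.5],
    [-0.9,0.097,0,0,0,0,1.5],
    [0,0,0,0,0,0,1.5],
    [0,0,0,0,0,0,1.5]
  ]
}}

```text
time: 17.85
ee_pos: [0.4023, 0.0395, 0.0432]
eef_rot: [-0.668, 0.744, -0.0, 0.0]
ft_force: [-0.1, -0.1, -0.8]
width: 0.0249
```

```bash
python3 q.py s10|head -3
```

```text
t 17.85 pos [402.3  39.5  43.2] yaw -96.15 z [ 0.001 -0.    -1.   ] F [-0.05 -0.11 -0.81] T [ 0.06 -0.06 -0.  ] w 24.9 j [ 0.43  0.09 -0.65  2.18  0.07  0.89 -1.94]
t 17.9 pos [402.3  39.5  43.2] yaw -96.15 z [ 0.  0. -1.] F [-0.26  0.87 -1.9 ] T [ 0.06 -0.02 -0.  ] w 24.9 j [ 0.43  0.09 -0.65  2.18  0.07  0.89 -1.94]
load shift px 0 18 0.719
```

Request:
{"fn": "play_rows", "kwargs": {
  "commands": [
    [0,-1.5,1,0,0,0,1.5],
    [0,-2.5,1.5,0,0,0,1.5],
    [0,-3.5,1.5,0,0,0,1.5],
    [0,-3.5,1.5,0,0,0,1.5],
    [0,-3.5,0,0,0,0,1.5],
    [0,-3.5,0,0,0,0,1.5],
    [0,-3,0,0,0,0,1.5],
    [0,-2.5,0,0,0,0,1.5],
    [0,-1.5,0,0,0,0.1571,1.5],
    [0,-1.5,0,0,0,0.1571,1.5],
    [0,-1.5,0,0,0,0.1571,1.5],
    [0,-1.5,0,0,0,0.1571,1.5],
    [0.7,-1.5,0,0,0,0.1571,1.5],
    [0.7,-1.5,0,0,0,0.1571,1.5],
    [0.7,-1.5,0,0,0,0.1571,1.5],
    [0.7,-1.5,0,0,0,0.1571,1.5],
    [0.7,-1.0,0,0,0,0.1571,1.5],
    [0.7,-0.5,0,0,0,0.1571,1.5],
    [0,0,0,0,0,0,1.5],
    [0,0,0,0,0,0,1.5]
  ]
}}

```text
time: 20.4
ee_pos: [0.4437, -0.3303, 0.0978]
eef_rot: [0.998, -0.055, -0.0, -0.0]
ft_force: [0.0, 0.5, -0.8]
width: 0.0245
```

```bash
python3 - <<'E'
from h import *
st(); c=snap('top','t11');d=snap('side','s11')
C=np.zeros((400,800,3),np.uint8)
C[:,:400]=cv2.resize(c['img'][160:260,350:450,::-1],None,fx=4,fy=4,interpolation=cv2.INTER_CUBIC)
C[:,400:]=cv2.resize(d['img'][200:300,270:370,::-1],None,fx=4,fy=4,interpolation=cv2.INTER_CUBIC)
cv2.imwrite('pics/z11.png',C)
E
```

```text
t 20.4 pos [ 443.7 -330.3   97.8] yaw -6.33 z [-0.  0. -1.] F [ 0.01  0.54 -0.75] T [ 0.02 -0.1   0.03] w 24.5 j [ 0.92  0.31 -0.42  1.78  0.14  1.08  0.34]
```

View pics/z11.png

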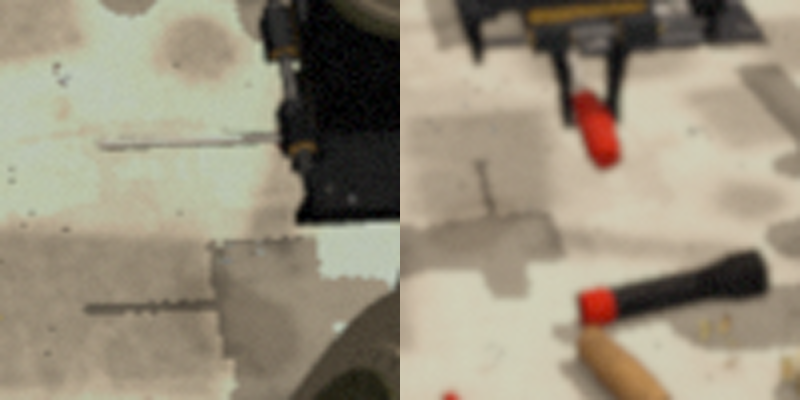

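The driver is still gripped straight, with its tip at top zoom (100,148). The torch is at side zoom (580..765,280) and undisturbed. I'll shift 2 cm away from the torch and lower.

Request:
{"fn": "play_rows", "kwargs": {
  "commands": [
    [0,1,0,0,0,0,1.5],
    [0,1,-1,0,0,0,1.5],
    [0,0,-2,0,0,0,1.5],
    [0,0,-2,0,0,0,1.5],
    [0,0,-2,0,0,0,1.5],
    [0,0,-1,0,0,0,1.5],
    [0,0,-0.5,0,0,0,1.5],
    [0,0,-0.3,0,0,0,1.5],
    [0,0,0,0,0,0,1.5],
    [0,0,0,0,0,0,1.5]
  ]
}}

```text
time: 21.75
ee_pos: [0.4442, -0.3107, 0.0105]
eef_rot: [0.999, -0.054, 0.0, 0.0]
ft_force: [-0.1, -1.0, -1.3]
width: 0.0248
```

Request:
{"fn": "play_rows", "kwargs": {
  "commands": [
    [0,0,-0.1,0,0,0,1.5],
    [0,0,-0.1,0,0,0,1.5],
    [0,0,0,0,0,0,1.5]
  ]
}}

```text
time: 22.12
ee_pos: [0.4439, -0.3104, 0.008]
eef_rot: [0.999, -0.053, -0.0, -0.0]
ft_force: [0.1, -0.7, -1.0]
width: 0.0248
```

```bash
python3 - <<'E'
from h import *
st()
E
```

```text
t 22.12 pos [ 443.9 -310.4    8. ] yaw -6.13 z [-0.  0. -1.] F [ 0.1  -0.68 -1.05] T [-0.03 -0.11  0.01] w 24.8 j [ 0.88  0.41 -0.41  1.87  0.21  0.9   0.26]
```

Request:
{"fn": "play_rows", "kwargs": {
  "commands": [
    [0,0,-0.1,0,0,0,1.5],
    [0,0,0,0,0,0,1.5]
  ]
}}

```text
time: 22.38
ee_pos: [0.4439, -0.3104, 0.007]
eef_rot: [0.999, -0.053, -0.0, -0.0]
ft_force: [-0.0, 0.1, 0.1]
width: 0.0243
```

Request:
{"fn": "play_rows", "kwargs": {
  "commands": [
    [0,0,-0.1,0,0,0,1.5],
    [0,0,0,0,0,0,1.5]
  ]
}}

```text
time: 22.62
ee_pos: [0.4439, -0.3105, 0.006]
eef_rot: [0.999, -0.054, -0.0, -0.0]
ft_force: [0.8, 0.1, -1.4]
width: 0.0249
```

Request:
{"fn": "play_rows", "kwargs": {
  "commands": [
    [0,0,-0.1,0,0,0,1.5],
    [0,0,0,0,0,0,1.5]
  ]
}}

```text
time: 22.88
ee_pos: [0.444, -0.3106, 0.0051]
eef_rot: [0.999, -0.053, 0.0, 0.0]
ft_force: [0.4, -0.1, -1.0]
width: 0.0248
```

Request:
{"fn": "play_rows", "kwargs": {
  "commands": [
    [0,0,-0.07,0,0,0,1.5],
    [0,0,0,0,0,0,1.5]
  ]
}}

```text
time: 23.12
ee_pos: [0.444, -0.3105, 0.005]
eef_rot: [0.999, -0.053, -0.0, 0.0]
ft_force: [-3.0, 1.4, 8.4]
width: 0.0246
```

Request:
{"fn": "play_rows", "kwargs": {
  "commands": [
    [0,0,-0.05,0,0,0,1.5],
    [0,0,0,0,0,0,1.5]
  ]
}}

```text
time: 23.38
ee_pos: [0.444, -0.3105, 0.005]
eef_rot: [0.999, -0.053, -0.0, 0.0]
ft_force: [-5.9, 3.7, 14.6]
width: 0.0245
```

Contact found at the same height as the pick-up. I'll back off the pressure, then release gently.

Request:
{"fn": "play_rows", "kwargs": {
  "commands": [
    [0,0,0.1,0,0,0,1.5],
    [0,0,0,0,0,0,1.5],
    [0,0,0,0,0,0,2.6],
    [0,0,0,0,0,0,2.8],
    [0,0,0,0,0,0,3.2],
    [0,0,0,0,0,0,4],
    [0,0,0,0,0,0,5],
    [0,0,0,0,0,0,5],
    [0,0,1,0,0,0,5],
    [0,0,3,0,0,0,5],
    [0,0,5,0,0,0,5],
    [-3,-3,5,0,0,0,5],
    [-4,-4,0,0,0,0,5],
    [-4,-4,0,0,0,0,5],
    [-3,-4,0,0,0,0,5],
    [-3,-4,0,0,0,0,5],
    [0,0,0,0,0,0,5],
    [0,0,0,0,0,0,5]
  ],
  "grip_force": 10
}}

```text
time: 25.62
ee_pos: [0.2759, -0.4986, 0.143]
eef_rot: [0.999, -0.053, 0.0, -0.0]
ft_force: [0.0, 1.0, -0.5]
width: 0.05
```

```bash
python3 - <<'E'
from h import *
st(); c=snap('top','t12');d=snap('side','s12');b=load('t0')
im=c['img'].astype(int); m=((im[:,:,0]>110)&(im[:,:,1]<70)).astype(np.uint8)
n,l,s,ce=cv2.connectedComponentsWithStats(m)
for i in range(1,n):
    if s[i,4]>40: print(s[i],ce[i].round(1),onz(c,ce[i],0.0125).round(3))
A=c['img'][130:330,130:500,::-1]; B=d['img'][100:300,260:400,::-1]
C=np.zeros((570,740,3),np.uint8); C[:400]=cv2.resize(A,None,fx=2,fy=2,interpolation=cv2.INTER_CUBIC)
C=C[:400]; D=np.zeros((400,800,3),np.uint8)
D=np.zeros((600,800,3),np.uint8);D[:320,:592]=cv2.resize(A,(592,320),interpolation=cv2.INTER_CUBIC);D[320:600,:]=0
D[:280+320-320,592:788]=cv2.resize(B,(196,280));D[322:600,:800]=cv2.resize(d['img'][190:270,260:490,::-1],(800,278),interpolation=cv2.INTER_CUBIC)
cv2.imwrite('pics/z12.png',D)
E
```

```text
t 25.62 pos [ 275.9 -498.6  143. ] yaw -6.12 z [ 0.001  0.    -1.   ] F [ 0.03  1.01 -0.47] T [ 0.03 -0.09 -0.05] w 50.0 j [ 1.23  0.29 -0.29  1.7   0.09  1.17  0.81]
[405 205  35   8 224] [422.4 208.9] [ 0.442 -0.342  0.012]
[461 208  10   8  56] [465.2 211.5] [ 0.415 -0.455  0.012]
[498 240  33  13 111] [513.3 245.4] [ 0.302 -0.546  0.012]
[505 256  27  10  91] [517.7 260.1] [ 0.263 -0.542  0.013]
[178 323 103  43 360] [222.6 344.8] [0.18  0.215 0.012]
```

View pics/z12.png

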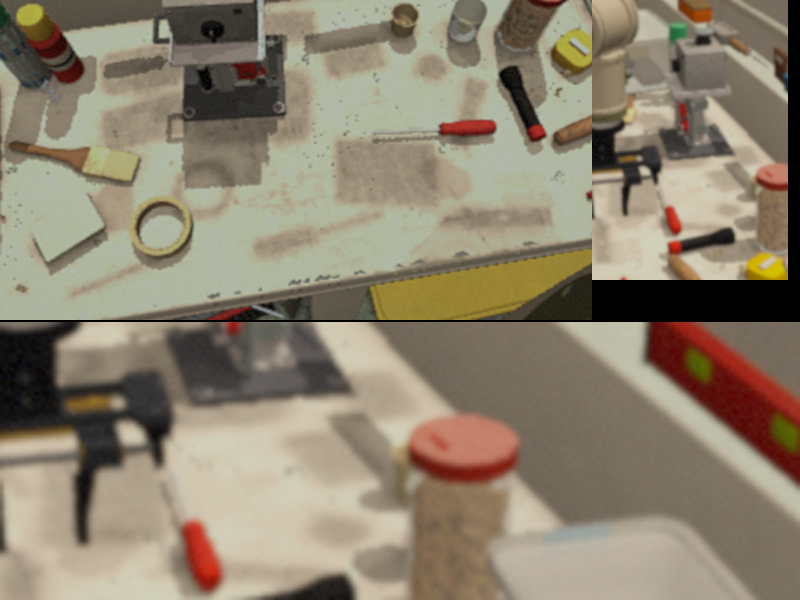

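The driver lies flat at about its original spot (handle at top pixel (422,209)), clear of the jack. The load is down, the torch is at the same pixel as before, and the tape and pads look undisturbed. The robot touches nothing, so I'm handing in.

```bash
python3 -c "
from h import *
print(r.close_job())"
```

```text
the job is handed in; nothing more can be done
None
```

The transformer is lowered all the way, and the screwdriver lies flat on the bench near where it started, about 0.3 m from the jack. I handed the job in at about 26 s of the 64 s allowed.

**Lowering the load:** I slid the blade in from the front under the pawl and felt contact with its underside about 65 mm above the bench. I lifted the pawl about 4.2 mm. The force on the pawl stayed around 4 N while lifting, and around 3 N for most of the hold. The load then sank. It moved 18 px in the side view, against about 18 px expected for 65 mm, and two pictures taken 1 s apart showed no further movement.

**Putting the screwdriver down:** I lowered the blade off the pawl, drew it out and laid the screwdriver back. While feeling for the bench at set-down, the wrist force briefly reached about 15 N. I eased off before opening the fingers.

**Last checks:**
- **Screwdriver:** its handle is within about 2 mm of where it first lay.
- **Other things:** the torch's red ring is at the same pixel as before. The tape and pads looked undisturbed, though I did not measure them.
- **Robot:** it is clear of everything, with wrist force at noise level (about 1 N).
- **Disagreement:** when I located the jack, one edge of its base fitted 3 mm off. Insertion was not affected.

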